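# Hang the last hooked tag on the drying rail

### The job

On the warm ledge, take the hooked tag out of the clear stand and hang it upright on the wooden drying rail, in the gap between the two tags already hanging there, so that its hook sits down on the rail and it hangs square to the rail like its neighbours. Do not push the two hanging tags out of place, and let go of the tag once it hangs.

Things in the scene. Friction and masses are not known exactly. Their poses are not given: they have to be found in the camera images.
- hook_tag: Tag to hang, 60-100 g, upright in a clear block's slot: pawn-inlaid plywood plate 50 wide (y) x 60 x 6 mm under a steel U hook, open down. Origin: middle of the underside of the hook's level bridge (52 mm in x); z up. Plate centre 26 mm to +x, 25 to 85 mm below; free leg at -x to 38 mm below; 46 mm between legs. Wooden grip on the bridge, 14 (x) x 20 (y) mm, 3 to 53 mm above the origin. Hook strip 20 mm wide.
- left_tag: Neighbour hanging loose on the rail, +y side of the gap. Same make, size, axes and origin as hook_tag. Free space between the neighbours' plates: 82 to 92 mm. The fixed clear block (170 x 50 x 40 mm) has two slots, 32 mm deep, 2 mm play; its other slot holds a tag with the same plate and grip but no hook: its grip stands straight above its plate.
- right_tag: Neighbour hanging loose on the rail, -y side of the gap. Same make, size, axes and origin as hook_tag: the bridge of its hook lies on the rail's top, its wooden grip stands up above the rail.
- rail: Fixed wooden drying rail: level batten 300 mm long (y), 26 mm wide (x), 12 mm thick, flat top 120 mm above the ledge, on posts 144 mm either side of the middle. Origin: on the ledge under the batten's middle; y along it, z up. Tags hang astride it, plates on its +x side, away from the robot.
Mind the look-alikes: they are no part of the job. What is shaped like the hook_tag but blue is not meant. What is shaped like the right_tag but blue is not meant.

How it is judged:
By the outcome, as a careful person would: the job done as asked, in the order asked, and still so for the second after the job is handed in, with the robot touching nothing.
It also fails if it takes over 45 s, if anything falls off the work surface, if the arm or the gripper's body presses on something with over 40 N, if the wrist force passes 120 N, or if a joint passes its speed limit or range.

### The arm

A 6-joint arm with a two-finger parallel gripper is mounted at the origin on the work surface. World frame = base frame: x ahead of the robot, y to its left, z up, the work surface at z = 0. Lengths are in mm, angles in rad, forces in N, time in s.
With the tool pointing down it reaches from about 350 to 975 mm from the base axis. Payload 7.1 kg.
Tool frame: the origin (TCP) lies at the very end of the fingers, on their centre line; the grasp point (between the pads) lies 19 mm behind it; y points along the fingers, x is the direction in which the jaws open and shut, and the axes are right-handed (so a half turn about y gives the same grasp; the last joint's range is limited). The gripper opens to 88 mm and grips with 3 to 60 N. Pads are 20 mm wide; open, the fingers measure 115 mm over their backs; the gripper's body (75 mm by 178 mm) begins 61 mm behind the grasp point.
Start: joints at [1.184, 0.423, 1.63, -0, 1.089, -0.019], TCP at [224.695, 583.195, 222.675] pointing down, gripper open.
Joint ranges: [-3, 3], [-0.9, 2.11], [0.09, 2.58], [-1.31, 4.45], [0.11, 2.69], [-2.54, 2.54]. Speed limits (rad/s): [2.39, 2.39, 3.01, 3.14, 3.14, 3.14].

### API

Orientations are given as a rotation vector (axis times angle).
In Python, from workcell import ctrl gives the robot as it stands. The module is installed in compiled form; this text tells all that it offers.
- The arm moves only by the tool jog_arm, never from a script. Its argument "steps" is a list of rows, each an object with "turn": the turn, a rotation vector about the world's x, y, z scaled (see below), a list of three; "dp": the shift along the world's x, y, z scaled (see below), a list of three; "claw": the opening, from 0 (shut) to 1 (fully open). In form: [{"turn": [wx, wy, wz], "dp": [x, y, z], "claw": claw}, ...]. A call has 1 to 12 rows; each row is the pose to reach, as a shift and turn from the pose measured when the call began, turning the shorter way round; what a row does not reach only later rows make up. The controller multiplies each number of a shift by 80 mm and each number of a turn by pi rad. A row lasts 1/12 s, in which the tool goes at most 41.7 mm and 7.16 degrees, less where a joint would pass 70% of its speed; a pose out of reach is approached as far as the arm can. A call with a number of a shift or a turn outside -1 to 1 is refused whole. A call with a gripper value outside its range is refused whole. The fingers move at their own pace and stop on an object; the grip force is fixed at half the most. Time passes only in rows, so rows that repeat a pose let the fingers close. It gives the time, the measured TCP pose, the force and the opening at its end, in the units of the state.
- ctrl.get_obs(): the state, without advancing time (a new reading comes with each control period).
- ctrl.get_image(name): name is "scene" or "top" or "wrist"; returns a dict with "img" (420x560x3 uint8, red, green, blue), "range_z" (420x560 float32, mm along the optical axis (not along the pixel's ray), 0 where there is no reading), "fovy" (degrees; the focal length in pixels is half the picture's height over the tangent of half this angle, whatever the lens; pixels are square), "cx", "cy" (the principal point, pixels), "camera_from_world" (4x4, takes a point from world to camera coordinates); the wrist camera has in their place "hand_eye" (4x4, takes a point from camera to tool coordinates, whose origin is the TCP and whose axes are the tool frame's). Camera axes: x right, y down, z forward; pixel columns grow to the right and rows downward; lengths in mm; the calibration is good to about 2 mm. A picture is of the moment at which its call begins: read the wrist's pose just before it.
- ctrl.close_job(): hands the job in, once; it reports no verdict.
The state is a dict: "t": time; "qpos": joint angles; "qvel": joint speeds; "joint_torque": joint torques, N m; "ee_pos": TCP position; "orientation": TCP orientation; "ft_force": force on the tool from outside, world axes, zero at the start; "moment": the same for the moment, N m; "width": finger opening in mm.
Only numpy, scipy, OpenCV 4.12 (cv2) and the standard library are available. Lean on these libraries where they do the work, as an engineer would, in place of code of your own. Each camera call takes 0.05 s, during which the arm holds its last target.

## Working session

There is one attempt and no reset: what is moved stays moved. The work goes in short steps, Python scripts to look and compute and a tool call to move; the robot and the scene stay as the last step left them, time stands still between calls to the robot, and variables do not carry over. Pictures are saved under pics/ and viewed, and the job is handed in when it is done.

Besides the shell and the picture viewer there is one more tool, called after "Request:" by a JSON object that holds its "name" and its "arguments". jog_arm: Moves the arm, as the interface text tells. Its arguments: {"type":"object","properties":{"steps":{"type":"array","items":{"type":"object","properties":{"turn":{"type":"array","items":{"type":"number"}},"dp":{"type":"array","items":{"type":"number"}},"claw":{"type":"number"}}}}},"required":["steps"]}

```bash
mkdir -p pics; cat > h.py <<'E'
import numpy as np, cv2
from workcell import ctrl
def grab(n,f):
    o=ctrl.get_obs(); d=ctrl.get_image(n); cv2.imwrite('pics/'+f+'.png',d['img'][:,:,::-1]); np.savez(f+'.npz',ee=o['ee_pos'],ori=o['orientation'],**d); return d
def world(d,z=None):
    h,w=d['range_z'].shape; f=h/2/np.tan(np.radians(float(d['fovy']))/2)
    u,v=np.meshgrid(np.arange(w),np.arange(h)); r=d['range_z']
    p=np.stack([(u-d['cx'])/f*r,(v-d['cy'])/f*r,r],-1)
    if 'camera_from_world' in d: T=np.linalg.inv(d['camera_from_world'])
    else:
        M=np.eye(4); M[:3,:3]=cv2.Rodrigues(np.array(d['ori'],float))[0]; M[:3,3]=d['ee']; T=M@d['hand_eye']
    P=p@T[:3,:3].T+T[:3,3]; P[r==0]=np.nan
    return P
E
python3 - <<'E'
from h import *
for n in('scene','top','wrist'):
    d=grab(n,n+'0'); print(n,d['fovy'],d['cx'],d['cy'])
print(ctrl.get_obs())
E
```

```text
scene 53.49219654337345 276.11817256932244 215.70570540564384
top 56.40203863151802 284.24838345756336 206.60147709158696
wrist 65.41284482612167 275.5290089915155 209.83633821141245
{'t': 0.15, 'qpos': array([ 1.18398222e+00,  4.23676145e-01,  1.63049739e+00,  5.51436670e-06,
        1.08860201e+00, -1.90031847e-02]), 'qvel': array([ 0.00044878, -0.00135287, -0.0025308 , -0.00113408,  0.00147782,
        0.00181145]), 'joint_torque': array([ 6.55139211e-04, -5.44978845e+01, -2.73919916e+01,  6.44953852e-02,
        2.03768973e-02, -6.80060884e-05]), 'ee_pos': array([224.54808181, 582.80959915, 222.08020276]), 'orientation': array([-1.36171523, -0.93340001,  0.93503528]), 'ft_force': array([-0.57509136, -0.3496519 , -0.06501411]), 'moment': array([0.03136731, 0.01267949, 0.00129802]), 'width': 87.86245892620741}
```

View pics/scene0.png

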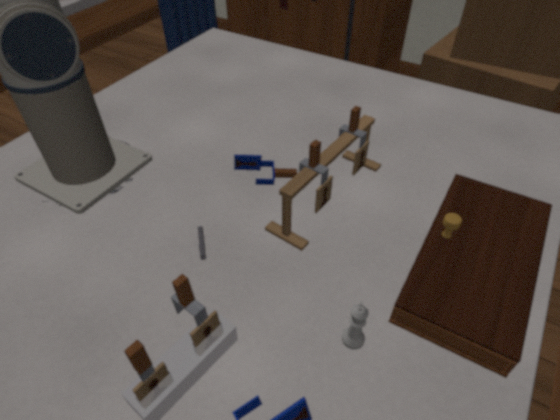

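View pics/top0.png

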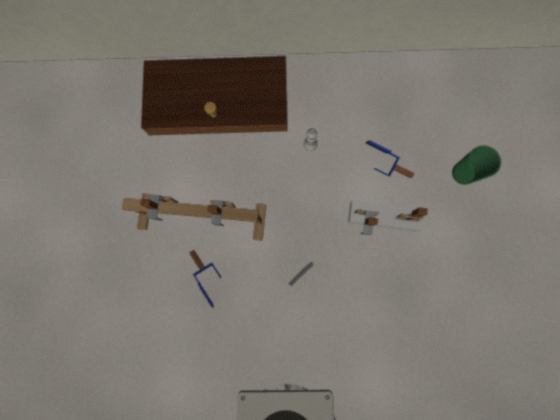

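View pics/wrist0.png

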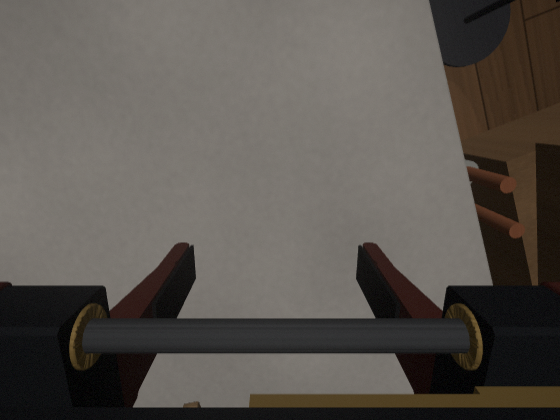

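The hook tag is the stand tag at top (367,222) and scene (190,310). The one at top (412,213) has no hook. The rail carries its neighbours at top (152,207) and (217,211). Next I'll zoom in and take positions.

```bash
python3 - <<'E'
from h import *
t=np.load('top0.npz'); s=np.load('scene0.npz')
a=cv2.resize(t['img'][180:260,100:280],None,fx=4,fy=4,interpolation=2)
b=cv2.resize(t['img'][190:250,330:450],None,fx=5,fy=5,interpolation=2)
c=cv2.resize(s['img'][260:420,100:260],None,fx=3.7,fy=3.7,interpolation=2)
e=cv2.resize(s['img'][90:260,240:400],None,fx=3.5,fy=3.5,interpolation=2)
for n,i in zip('abce',(a,b,c,e)): cv2.imwrite(f'pics/z_{n}.png',i[:,:,::-1])
P=world(t); print(P[300,300],P[222,367],P[210,190],P[213,240],P[205,130])
P=world(s); print(P[300,300],P[290,183],P[170,320])
E
```

```text
[310.57253151 -40.35244006  -1.0048853 ] [ 479.30144383 -183.5331357   132.81790991] [514.17546835 198.11890493 117.83619324] [505.00137554  87.72250439 121.74563195] [527.20117728 330.17761526 120.69875478]
[ 5.92509271e+02 -5.53734589e+01 -2.66743720e-01] [ 487.23344532 -198.68993678  129.52865673] [525.86051043 130.0041224  122.53470463]
```

View pics/z_a.png

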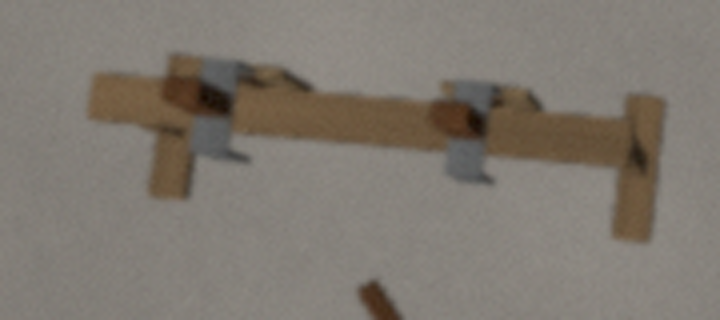

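View pics/z_b.png

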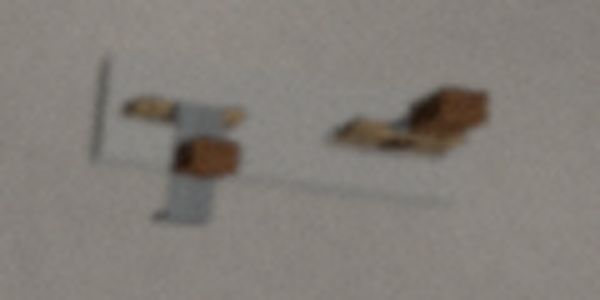

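View pics/z_c.png

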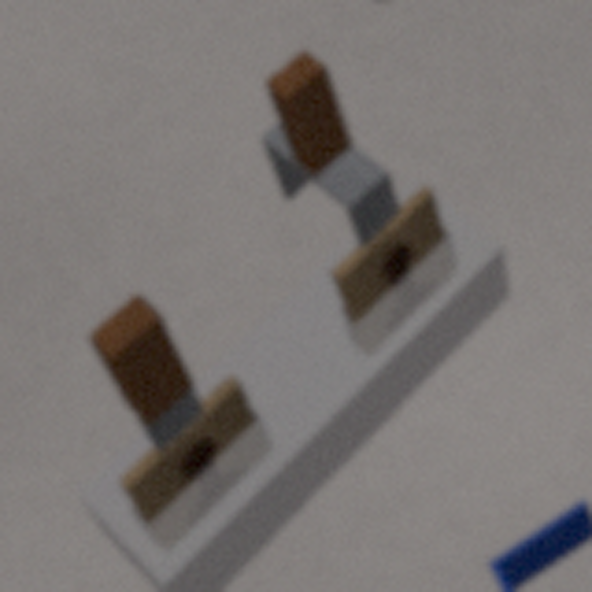

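View pics/z_e.png

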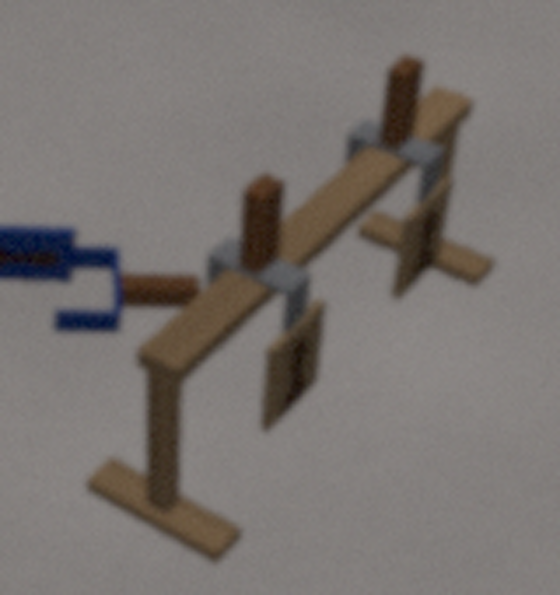

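```bash
python3 - <<'E'
from h import *
R=cv2.Rodrigues(np.load('wrist0.npz')['ori'])[0]; print('R',R.round(3).tolist())
for n in('top0','scene0'):
    d=np.load(n+'.npz'); P=world(d); im=d['img']; hsv=cv2.cvtColor(im,cv2.COLOR_RGB2HSV)
    H,S,V=[hsv[...,i].astype(int) for i in range(3)]
    x,y,z=P[...,0],P[...,1],P[...,2]
    print(n)
    # rail top
    m=(x>460)&(x<570)&(y>40)&(y<360)&(abs(z-120)<7)&(S>70)&(H<25)&(V>90)
    q=P[m]; print('rail n',m.sum())
    if m.sum()>50:
        c,(w,h),a=cv2.minAreaRect(q[:,:2].astype(np.float32)); print(' rect',c,w,h,a,'zmed',np.median(q[:,2]))
        k=np.polyfit(q[:,1],q[:,0],1); print(' fit x=',k, 'ang',-np.arctan(k[0]))
    # grips: brown above
    m=((z>115)&(S>100)&(H<20)&(x>420)&(x<600)).astype(np.uint8)
    m&=((V<115)).astype(np.uint8)
    nn,l,st,ce=cv2.connectedComponentsWithStats(m)
    for i in range(1,nn):
        if st[i,4]<12: continue
        q=P[l==i]; zt=np.percentile(q[:,2],95); qq=q[q[:,2]>zt-12]
        print(' brown',ce[i].round(),st[i,4],'med',np.median(q,0).round(1),'z',q[:,2].min().round(),q[:,2].max().round(),'topmean',qq.mean(0).round(1),len(qq), 'rng',qq.min(0).round(),qq.max(0).round())
    # grey steel
    m=((z>75)&(z<150)&(S<70)&(x>420)&(x<600)).astype(np.uint8)
    nn,l,st,ce=cv2.connectedComponentsWithStats(m)
    for i in range(1,nn):
        if st[i,4]<12: continue
        q=P[l==i]; print(' steel',ce[i].round(),st[i,4],'med',np.median(q,0).round(1),q.min(0).round(),q.max(0).round())
E
```

```text
R [[0.36, -0.001, -0.933], [0.933, -0.001, 0.36], [-0.001, -1.0, -0.0]]
top0
rail n 1222
 rect (515.6542358398438, 199.14732360839844) 300.1437072753906 26.47348976135254 83.901123046875 zmed 120.61340112815202
 fit x= [1.0222360e-01 4.9431184e+02] ang -0.1018697489766633
 brown [144. 205.] 193 med [520.6 282.7 147.2] z 115.0 177.0 topmean [522.8 275.8 172.4] 74 rng [516. 267. 163.] [530. 287. 177.]
 brown [209. 211.] 916 med [509.7 158.4 120.8] z 115.0 179.0 topmean [507.1 136.7 172.3] 64 rng [501. 128. 161.] [513. 146. 179.]
 brown [420. 212.] 85 med [ 497.  -293.6  144.6] z 117.0 150.0 topmean [ 498.3 -295.1  145.2] 62 rng [ 492. -304.  137.] [ 505. -287.  150.]
 brown [371. 221.] 64 med [ 479.7 -189.9  144. ] z 118.0 147.0 topmean [ 480.  -191.8  144. ] 52 rng [ 474. -200.  135.] [ 486. -184.  147.]
 steel [156. 198.] 94 med [543.2 271.8 123.6] [527. 258.  82.] [554. 297. 150.]
 steel [218. 203.] 79 med [530.  133.5 122.8] [513. 125.  75.] [540. 159. 144.]
 steel [153. 214.] 113 med [505.8 277.6 122.9] [497. 268.  82.] [518. 290. 126.]
 steel [412. 212.] 14 med [ 502.5 -288.3  10
[... 1187 characters left out ...]
[ 494. -308.  134.] [ 508. -289.  147.]
 steel [370. 124.] 44 med [538.1 344.8 109.1] [520. 326.  75.] [545. 349. 120.]
 steel [330. 157.] 686 med [525.2 143.2 118.6] [481.  50.  75.] [552. 338. 148.]
 steel [368. 144.] 16 med [554.7 295.9  87.9] [552. 290.  76.] [555. 299.  94.]
 steel [331. 179.] 18 med [539.6 156.6  87.2] [536. 152.  76.] [540. 160.  95.]
 steel [283. 187.] 21 med [488.7  59.5 118. ] [486.  51. 108.] [492.  85. 120.]
 steel [282. 202.] 13 med [493.3  51.5  91.5] [492.  51.  78.] [494.  53. 105.]
 steel [192. 305.] 432 med [ 498.1 -197.5   93.8] [ 456. -208.   75.] [ 512. -184.  145.]
 steel [146. 365.] 141 med [ 501.5 -293.    85.9] [ 494. -308.   75.] [ 508. -287.  148.]
```

Request:
{"name": "jog_arm", "arguments": {"steps": [{"dp": [0.32,-1,0.3],"turn": [0,0,-0.042],"claw": 1},{"dp": [0.32,-1,0.3],"turn": [0,0,-0.042],"claw": 1},{"dp": [0.32,-1,0.3],"turn": [0,0,-0.042],"claw": 1}]}}

```text
t: 0.4
ee_pos: [250.9, 498.5, 246.7]
orientation: [-1.408, -0.831, 0.835]
ft_force: [0.9, 0.2, -0.1]
width: 87.8
```

Request:
{"name": "jog_arm", "arguments": {"steps": [{"dp": [0.32,-1,0.2],"turn": [0,0,-0.042],"claw": 1},{"dp": [0.32,-1,0.2],"turn": [0,0,-0.042],"claw": 1},{"dp": [0.32,-1,0.2],"turn": [0,0,-0.042],"claw": 1}]}}

```text
t: 0.65
ee_pos: [277.0, 414.3, 263.2]
orientation: [-1.449, -0.727, 0.733]
ft_force: [0.2, 1.4, -0.7]
width: 88.2
```

Request:
{"name": "jog_arm", "arguments": {"steps": [{"dp": [0.32,-1,0],"turn": [0,0,-0.042],"claw": 1},{"dp": [0.32,-1,0],"turn": [0,0,-0.042],"claw": 1},{"dp": [0.32,-1,0],"turn": [0,0,-0.042],"claw": 1}]}}

```text
t: 0.9
ee_pos: [302.9, 330.0, 262.8]
orientation: [-1.485, -0.622, 0.631]
ft_force: [-0.6, 0.7, -0.0]
width: 87.5
```

Request:
{"name": "jog_arm", "arguments": {"steps": [{"dp": [0.32,-1,0],"turn": [0,0,-0.042],"claw": 1},{"dp": [0.32,-1,0],"turn": [0,0,-0.042],"claw": 1},{"dp": [0.32,-1,0],"turn": [0,0,-0.042],"claw": 1}]}}

```text
t: 1.15
ee_pos: [329.0, 246.2, 262.5]
orientation: [-1.514, -0.517, 0.527]
ft_force: [-0.7, 0.6, -0.7]
width: 87.7
```

Request:
{"name": "jog_arm", "arguments": {"steps": [{"dp": [0.32,-1,0],"turn": [0,0,-0.042],"claw": 1},{"dp": [0.32,-1,0],"turn": [0,0,-0.042],"claw": 1},{"dp": [0.32,-1,0],"turn": [0,0,-0.042],"claw": 1}]}}

```text
t: 1.4
ee_pos: [355.7, 162.7, 262.5]
orientation: [-1.539, -0.411, 0.422]
ft_force: [0.3, -0.2, 0.9]
width: 87.9
```

Request:
{"name": "jog_arm", "arguments": {"steps": [{"dp": [0.32,-1,0],"turn": [0,0,-0.042],"claw": 1},{"dp": [0.32,-1,0],"turn": [0,0,-0.042],"claw": 1},{"dp": [0.32,-1,0],"turn": [0,0,-0.042],"claw": 1}]}}

```text
t: 1.65
ee_pos: [383.1, 79.2, 262.8]
orientation: [-1.557, -0.305, 0.315]
ft_force: [0.6, 0.2, 0.0]
width: 87.8
```

Request:
{"name": "jog_arm", "arguments": {"steps": [{"dp": [0.32,-1,0],"turn": [0,0,-0.042],"claw": 1},{"dp": [0.32,-1,0],"turn": [0,0,-0.042],"claw": 1},{"dp": [0.32,-1,0],"turn": [0,0,-0.042],"claw": 1}]}}

```text
t: 1.9
ee_pos: [411.0, -4.2, 263.1]
orientation: [-1.571, -0.201, 0.208]
ft_force: [0.5, 0.5, -0.9]
width: 88.0
```

Request:
{"name": "jog_arm", "arguments": {"steps": [{"dp": [0.32,-1,0],"turn": [0,0,-0.042],"claw": 1},{"dp": [0.32,-1,0],"turn": [0,0,-0.042],"claw": 1},{"dp": [0.32,-1,0],"turn": [0,0,-0.042],"claw": 1}]}}

```text
t: 2.15
ee_pos: [439.3, -87.5, 263.5]
orientation: [-1.579, -0.096, 0.102]
ft_force: [-0.3, -0.2, 0.6]
width: 87.7
```

Request:
{"name": "jog_arm", "arguments": {"steps": [{"dp": [0.2,-0.6,0],"turn": [0,0,0],"claw": 1},{"dp": [0.2,-0.6,0],"turn": [0,0,0],"claw": 1},{"dp": [0.2,-0.6,0],"turn": [0,0,0],"claw": 1},{"dp": [0.2,-0.6,0],"turn": [0,0,0],"claw": 1},{"dp": [0.2,-0.6,0],"turn": [0,0,0],"claw": 1}]}}

```text
t: 2.57
ee_pos: [455.0, -134.1, 263.1]
orientation: [-1.578, -0.096, 0.103]
ft_force: [-0.7, 0.4, -0.4]
width: 88.0
```

```bash
python3 - <<'E'
from h import *
o=ctrl.get_obs(); print(o['ee_pos'],o['orientation'],o['t']); print(cv2.Rodrigues(o['orientation'])[0].round(3).tolist())
grab('wrist','w1'); grab('scene','s1')
o=ctrl.get_obs(); print(o['ee_pos'])
E
```

```text
[ 454.98880788 -134.07129263  263.14659493] [-1.57833546 -0.09645869  0.10306646] 2.5667
[[0.992, -0.004, -0.127], [0.127, -0.01, 0.992], [-0.005, -1.0, -0.01]]
[ 454.99241882 -134.09110709  263.38581622]
```

View pics/w1.png

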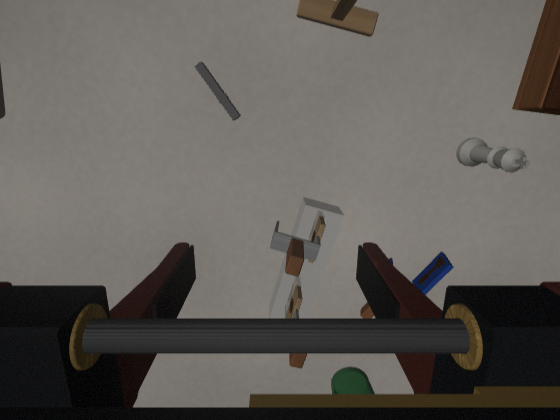

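Wrist picture: the hook tag's steel bridge runs (275,240) to (320,250), with the grip at (295,258) and the plate at (318,232). The hookless tag is at (296,330). Next I'll measure the yaw and centre.

```bash
python3 - <<'E'
from h import *
for n in('w1','s1'):
    d=dict(np.load(n+'.npz')); P=world(d); hsv=cv2.cvtColor(d['img'],cv2.COLOR_RGB2HSV); S=hsv[...,1].astype(int);V=hsv[...,2]
    x,y,z=P[...,0],P[...,1],P[...,2]
    near=(abs(x-483)<45)&(abs(y+194)<35)
    print(n)
    for nm,m in(('bridge',near&(z>87)&(z<100)&(S<60)),('grip',near&(z>100)&(z<150)&(S>90)),('griptop',near&(z>140)&(z<150)&(S>90)),('plate',near&(z>45)&(z<75)&(S>60)),
                ('othergrip',(abs(x-500)<25)&(abs(y+297)<25)&(z>100)&(S>90)),('otherplate',(abs(x-500)<30)&(abs(y+297)<40)&(z>45)&(z<75)&(S>60))):
        q=P[m]
        if len(q)<8: print(nm,len(q)); continue
        r=cv2.minAreaRect(q[:,:2].astype(np.float32)); print(nm,len(q),np.median(q,0).round(1),'rect',np.round(r[0],1),np.round(r[1],1),round(r[2],1),'z',np.percentile(q[:,2],[5,95]).round(1))
    k=np.polyfit(x[near&(z>87)&(z<100)&(S<60)],y[near&(z>87)&(z<100)&(S<60)],1);print('bridge slope deg',np.degrees(np.arctan(k[0])))
d=np.load('w1.npz'); cv2.imwrite('pics/w1z.png',cv2.resize(d['img'][190:380,220:380],None,fx=3.5,fy=3.1,interpolation=2)[:,:,::-1])
E
```

```text
w1
bridge 634 [ 475.6 -191.5   94.2] rect [ 482.5 -193.4] [20.9 52. ] 81.6 z [92.  96.7]
grip 527 [ 479.3 -185.9  142.7] rect [ 479.2 -192.5] [20.6 14.6] 77.7 z [106.1 145.1]
griptop 290 [ 479.  -191.6  144. ] rect [ 478.9 -192.8] [20.4 13.5] 80.9 z [142.  145.3]
plate 167 [ 510.7 -181.9   64.8] rect [ 509.6 -196.9] [49.6  5.8] 80.8 z [47.1 69. ]
othergrip 209 [ 496.9 -297.2  146. ] rect [ 497.6 -296.9] [19.1 13.9] 81.4 z [140.7 147. ]
otherplate 210 [ 497.4 -283.3   60.7] rect [ 497.7 -293.7] [45.1  6.5] 79.6 z [46.6 68.8]
bridge slope deg -6.686340553223301
s1
bridge 297 [ 497.9 -197.8   94. ] rect [ 484.6 -194.4] [20.6 53.2] 82.0 z [89.5 96.4]
grip 365 [ 487.  -197.8  129.1] rect [ 482.8 -195.4] [17.5 15.5] 80.0 z [103.4 143.8]
griptop 108 [ 482.2 -195.6  142.9] rect [ 481.7 -195.2] [17.5 13. ] 81.6 z [141.  144.5]
plate 345 [ 513.5 -201.    59.7] rect [ 512.9 -199.8] [47.3  7.4] 79.8 z [46.7 67.9]
othergrip 449 [ 505.1 -300.   133.8] rect [ 500.4 -298.8] [17.8 13.7] 78.5 z [104.1 145.8]
otherplate 395 [ 501.7 -300.    59.3] rect [ 500.3 -299. ] [47.2  6.4] 81.6 z [46.3 67.8]
bridge slope deg 1.968420505164489
```

View pics/w1z.png

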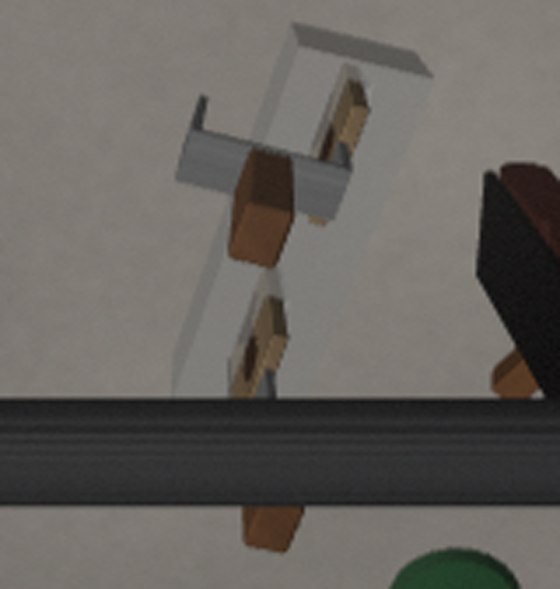

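Request:
{"name": "jog_arm", "arguments": {"steps": [{"dp": [0.32,-0.744,0],"turn": [0.003,-0.001,-0.09],"claw": 1},{"dp": [0.32,-0.744,0],"turn": [0.003,-0.001,-0.09],"claw": 1},{"dp": [0.32,-0.744,-0.2],"turn": [0.003,-0.001,-0.09],"claw": 1},{"dp": [0.32,-0.744,-0.4],"turn": [0.003,-0.001,-0.09],"claw": 1},{"dp": [0.32,-0.744,-0.6],"turn": [0.003,-0.001,-0.09],"claw": 1},{"dp": [0.32,-0.744,-0.8],"turn": [0.003,-0.001,-0.09],"claw": 1},{"dp": [0.32,-0.744,-0.8],"turn": [0.003,-0.001,-0.09],"claw": 1}]}}

```text
t: 3.25
ee_pos: [478.8, -191.8, 196.9]
orientation: [-1.566, 0.126, -0.116]
ft_force: [-0.2, -1.1, 0.3]
width: 87.9
```

```bash
python3 - <<'E'
from h import *
o=ctrl.get_obs(); R=cv2.Rodrigues(o['orientation'])[0];print(o['ee_pos'],R.round(3).tolist())
d=grab('wrist','w2'); d=dict(np.load('w2.npz')); P=world(d); hsv=cv2.cvtColor(d['img'],cv2.COLOR_RGB2HSV); S=hsv[...,1].astype(int)
x,y,z=P[...,0],P[...,1],P[...,2]
near=(abs(x-483)<45)&(abs(y+194)<35)
for nm,m in(('bridge',near&(z>87)&(z<100)&(S<60)),('griptop',near&(z>140)&(z<150)&(S>90))):
    q=P[m]
    if len(q)<8: print(nm,len(q)); continue
    r=cv2.minAreaRect(q[:,:2].astype(np.float32)); print(nm,len(q),np.median(q,0).round(1),np.round(r[0],1),np.round(r[1],1),round(r[2],1))
E
```

```text
[ 478.77164091 -191.84115428  196.85090415] [[0.988, -0.006, 0.153], [-0.153, 0.002, 0.988], [-0.006, -1.0, 0.001]]
bridge 1059 [ 490.2 -192.3   94.6] [ 482.7 -193.5] [20.5 52.1] 81.3
griptop 528 [ 479.8 -191.9  144.2] [ 479.5 -192.6] [19.6 13.5] 81.5
```

View pics/w2.png

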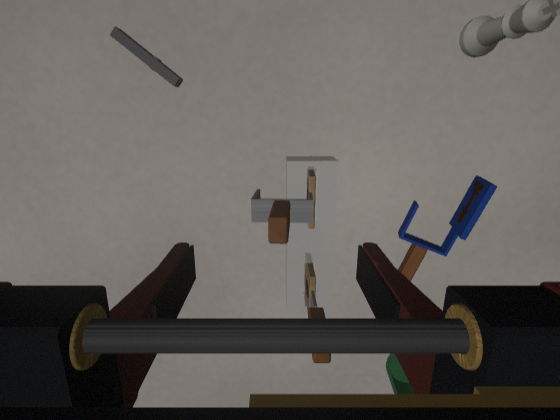

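Request:
{"name": "jog_arm", "arguments": {"steps": [{"dp": [0.027,-0.02,-0.3],"turn": [0,-0.002,0],"claw": 1},{"dp": [0.027,-0.02,-0.6],"turn": [0,-0.002,0],"claw": 1},{"dp": [0.027,-0.02,-0.9],"turn": [0,-0.002,0],"claw": 1},{"dp": [0.027,-0.02,-0.9],"turn": [0,-0.002,0],"claw": 1}]}}

```text
t: 3.63
ee_pos: [480.0, -192.5, 124.0]
orientation: [-1.565, 0.123, -0.118]
ft_force: [-0.6, -0.1, -0.4]
width: 88.0
```

Request:
{"name": "jog_arm", "arguments": {"steps": [{"dp": [0.012,-0.01,-0.27],"turn": [0,0,0],"claw": 1},{"dp": [0.012,-0.01,-0.27],"turn": [0,0,0],"claw": 1},{"dp": [0.012,-0.01,-0.27],"turn": [0,0,0],"claw": 0.4},{"dp": [0.012,-0.01,-0.27],"turn": [0,0,0],"claw": 0.3},{"dp": [0.012,-0.01,-0.27],"turn": [0,0,0],"claw": 0.3},{"dp": [0.012,-0.01,-0.27],"turn": [0,0,0],"claw": 0.3},{"dp": [0.012,-0.01,-0.27],"turn": [0,0,0],"claw": 0.3}]}}

```text
t: 4.22
ee_pos: [481.4, -193.5, 103.4]
orientation: [-1.565, 0.121, -0.119]
ft_force: [-0.5, -0.2, 0.0]
width: 57.8
```

```bash
python3 - <<'E'
from h import *
o=ctrl.get_obs(); print(o['ee_pos'],o['width'])
grab('wrist','w3')
E
```

```text
[ 481.39904094 -193.47183766  103.40728421] 57.83828436949372
```

View pics/w3.png

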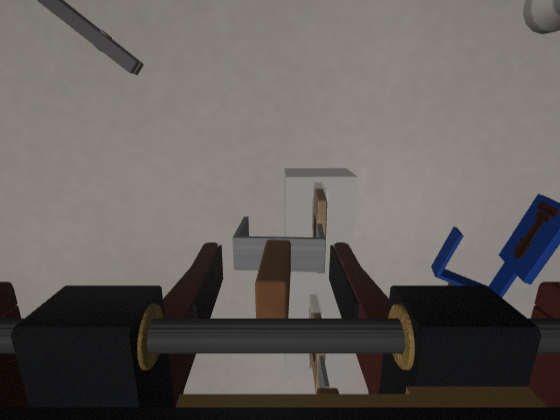

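The grip at (275,275) sits between the fingers, square to them, so I'll close.

Request:
{"name": "jog_arm", "arguments": {"steps": [{"dp": [0,0,0],"turn": [0,0,0],"claw": 0},{"dp": [0,0,0],"turn": [0,0,0],"claw": 0},{"dp": [0,0,0],"turn": [0,0,0],"claw": 0},{"dp": [0,0,0],"turn": [0,0,0],"claw": 0},{"dp": [0,0,0],"turn": [0,0,0],"claw": 0},{"dp": [0,0,0],"turn": [0,0,0],"claw": 0},{"dp": [0,0,0],"turn": [0,0,0],"claw": 0},{"dp": [0,0,0],"turn": [0,0,0],"claw": 0},{"dp": [0,0,0],"turn": [0,0,0],"claw": 0},{"dp": [0,0,0],"turn": [0,0,0],"claw": 0}]}}

```text
t: 5.1
ee_pos: [484.8, -194.3, 104.1]
orientation: [-1.567, 0.116, -0.125]
ft_force: [8.3, 1.0, -3.8]
width: 14.3
```

Request:
{"name": "jog_arm", "arguments": {"steps": [{"dp": [0,0,0.0],"turn": [0,0,0],"claw": 0},{"dp": [0,0,0.15],"turn": [0,0,0],"claw": 0},{"dp": [0,0,0.3],"turn": [0,0,0],"claw": 0},{"dp": [0,0,0.45],"turn": [0,0,0],"claw": 0},{"dp": [0,0,0.6],"turn": [0,0,0],"claw": 0},{"dp": [0,0,0.8],"turn": [0,0,0],"claw": 0},{"dp": [0,0,1],"turn": [0,0,0],"claw": 0},{"dp": [0,0,1],"turn": [0,0,0],"claw": 0}]}}

```text
t: 5.77
ee_pos: [486.2, -194.9, 186.5]
orientation: [-1.568, 0.113, -0.128]
ft_force: [0.7, -0.5, -0.9]
width: 13.6
```

```bash
python3 - <<'E'
from h import *
o=ctrl.get_obs(); print(o['ee_pos'],o['width'],o['ft_force'],cv2.Rodrigues(o['orientation'])[0].round(3).tolist())
grab('wrist','w4'); grab('scene','s4')
E
```

```text
[ 486.16072799 -194.90871524  186.49739041] 13.635675798604648 [ 0.68373616 -0.49201224 -0.85409194] [[0.988, 0.009, 0.153], [-0.153, -0.001, 0.988], [0.009, -1.0, 0.0]]
```

View pics/w4.png

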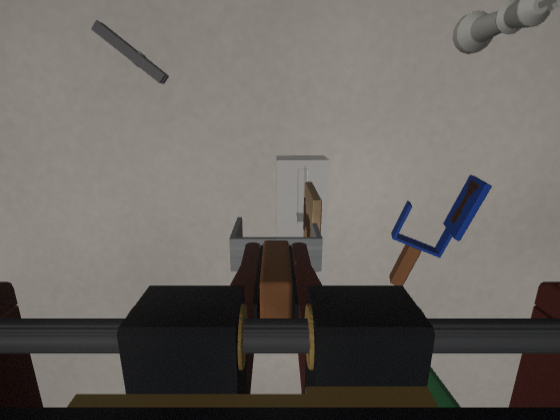

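View pics/s4.png

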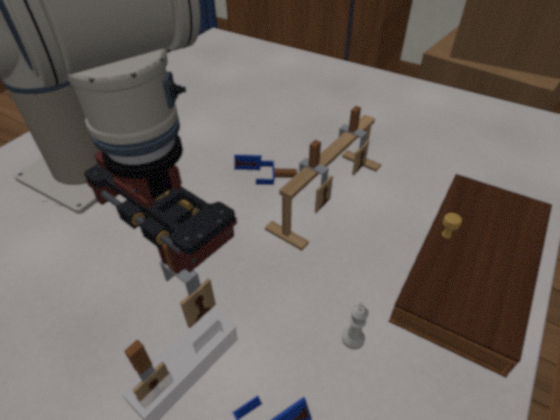

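Request:
{"name": "jog_arm", "arguments": {"steps": [{"dp": [0,0,0.5],"turn": [0,0.001,0],"claw": 0},{"dp": [0,0.1,0.9],"turn": [0,0.002,0],"claw": 0},{"dp": [0.02,0.5,1],"turn": [0,0.003,0.003],"claw": 0},{"dp": [0.05,1,1],"turn": [0,0.003,0.006],"claw": 0},{"dp": [0.05,1,1],"turn": [0,0.003,0.006],"claw": 0}]}}

```text
t: 6.28
ee_pos: [488.3, -109.8, 263.4]
orientation: [-1.566, 0.107, -0.1]
ft_force: [-0.3, 0.7, -1.5]
width: 14.1
```

Request:
{"name": "jog_arm", "arguments": {"steps": [{"dp": [0.03,0.5,0.2],"turn": [0,0,0.002],"claw": 0},{"dp": [0.06,1,0.4],"turn": [0,0,0.004],"claw": 0},{"dp": [0.06,1,0.4],"turn": [0,0,0.004],"claw": 0}]}}

```text
t: 6.53
ee_pos: [493.4, -26.1, 295.9]
orientation: [-1.565, 0.095, -0.088]
ft_force: [2.2, 0.2, -1.0]
width: 14.2
```

Request:
{"name": "jog_arm", "arguments": {"steps": [{"dp": [0.03,0.5,0],"turn": [0,0,0.002],"claw": 0},{"dp": [0.06,1,0],"turn": [0,0,0.004],"claw": 0},{"dp": [0.06,1,0],"turn": [0,0,0.004],"claw": 0},{"dp": [0.06,1,0],"turn": [0,0,0.004],"claw": 0},{"dp": [0.06,1,0],"turn": [0,0,0.004],"claw": 0}]}}

```text
t: 6.95
ee_pos: [497.6, 53.5, 294.6]
orientation: [-1.566, 0.086, -0.076]
ft_force: [0.0, 1.2, -0.2]
width: 13.9
```

```bash
python3 - <<'E'
from h import *
o=ctrl.get_obs(); print(o['t'],o['ee_pos'],o['width'],o['ft_force'],cv2.Rodrigues(o['orientation'])[0].round(3).tolist())
grab('wrist','w5')
E
```

```text
6.95 [497.6468761   53.51342773 294.58477128] 13.894276643771132 [ 0.00442498  1.2211994  -0.19686166] [[0.995, -0.006, 0.103], [-0.103, 0.003, 0.995], [-0.006, -1.0, 0.002]]
```

View pics/w5.png

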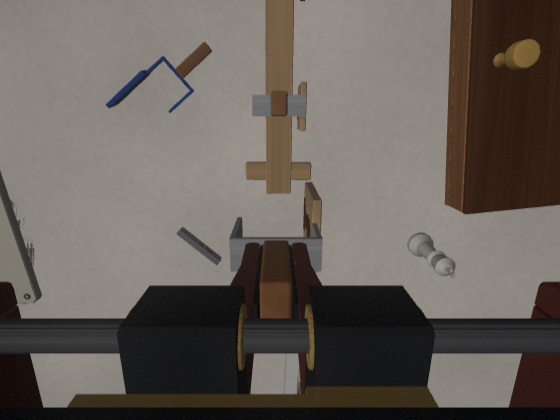

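Wrist picture: the right tag is at (280,104), the rail runs up column 280, and the held tag's bridge is at (275,250), parallel to the crossbar. The left tag is just off the top.

```bash
cat > m.py <<'E'
from h import *
def rect(P,m,nm):
    q=P[m&np.isfinite(P[...,2])]
    if len(q)<8: print(nm,len(q)); return
    r=cv2.minAreaRect(q[:,:2].astype(np.float32)); print(nm,len(q),'c',np.round(r[0],1),np.round(r[1],1),round(r[2],1),'z',np.percentile(q[:,2],[5,50,95]).round(1))
def run(n,left=True):
    d=dict(np.load(n+'.npz')); P=world(d); hsv=cv2.cvtColor(d['img'],cv2.COLOR_RGB2HSV); S=hsv[...,1].astype(int)
    x,y,z=P[...,0],P[...,1],P[...,2]
    rail=(abs(z-120)<5)&(abs(x-497-.108*y)<25)&(y>40)&(S>60); rect(P,rail,'rail')
    for nm,cx,cy in(('R',509,135),('L',524,273.5)):
        nr=(abs(x-cx)<45)&(abs(y-cy)<32)
        rect(P,nr&(z>110)&(z<130)&(S<50),nm+' bridge'); rect(P,nr&(z>165)&(z<180)&(S>80),nm+' griptop')
        rect(P,nr&(z>20)&(z<100)&(x>cx+15)&(S>50),nm+' plate')
    return d,P,S
E
python3 - <<'E'
from m import *
d,P,S=run('w5')
ee=d['ee']; x,y,z=P[...,0]-ee[0],P[...,1]-ee[1],P[...,2]-ee[2]
P2=P-ee
nr=(abs(x)<45)&(abs(y)<40)
rect(P2,nr&(z>-20)&(z<3)&(S<50),'held bridge'); rect(P2,nr&(z>-100)&(z<-25)&(x>10)&(S>50),'held plate')
rect(P2,nr&(z>-60)&(z<-22)&(x<-10)&(S<50),'leg')
E
```

```text
rail 4439 c [508.4 140.4] [179.   25.4] 83.7 z [118.8 120.1 121.4]
R bridge 804 c [508.4 143. ] [28.8 52. ] 84.0 z [121.8 123.1 124.4]
R griptop 395 c [508.3 138.8] [19.  13.2] 83.9 z [171.7 173.  174.3]
R plate 231 c [533.5 135.7] [48.6  6.1] 83.7 z [45.9 94.5 96.1]
L bridge 0
L griptop 0
L plate 5
held bridge 1302 c [-0.1  0.9] [21.4 52.2] 84.2 z [-11.1  -8.3  -6.7]
held plate 735 c [25.  -0.3] [46.9  6.9] 83.8 z [-86.8 -49.6 -35.8]
leg 128 c [-24.2   6.1] [14.6  3.2] 84.6 z [-47.3 -36.2 -23. ]
```

Request:
{"name": "jog_arm", "arguments": {"steps": [{"dp": [0.06,0.5,0.05],"turn": [0,-0.001,0],"claw": 0},{"dp": [0.11,1,0.05],"turn": [0,-0.002,0],"claw": 0},{"dp": [0.11,1,0.05],"turn": [0,-0.002,0],"claw": 0},{"dp": [0.11,1,0.05],"turn": [0,-0.002,0],"claw": 0},{"dp": [0.11,1,0.05],"turn": [0,-0.002,0],"claw": 0}]}}

```text
t: 7.42
ee_pos: [506.4, 131.6, 298.3]
orientation: [-1.567, 0.083, -0.082]
ft_force: [1.0, -0.0, -0.9]
width: 13.7
```

```bash
python3 - <<'E'
from m import *
o=ctrl.get_obs(); print(o['t'],o['ee_pos'],cv2.Rodrigues(o['orientation'])[0].round(3).tolist())
grab('wrist','w6'); run('w6')
E
```

```text
7.4167 [506.38495903 131.63388717 298.25282512] [[0.994, -0.001, 0.105], [-0.105, 0.002, 0.994], [-0.001, -1.0, 0.002]]
rail 4473 c [520.3 193.4] [230.9  38.6] 83.8 z [118.8 120.1 121.4]
R bridge 672 c [507.6 139.2] [22.7 51.8] 85.1 z [121.8 123.1 124.4]
R griptop 338 c [508.1 139.3] [19.7 12.8] 84.0 z [170.3 172.8 174. ]
R plate 202 c [533.3 136.9] [49.1  6.5] 83.7 z [45.9 94.1 95.9]
L bridge 976 c [523.1 278.3] [20.3 51.8] 84.0 z [121.4 123.  124.4]
L griptop 522 c [523.1 278.2] [20.2 13.5] 83.6 z [170.5 172.7 174. ]
L plate 275 c [548.3 275.1] [49.3  6.7] 84.0 z [43.5 93.8 96. ]
```

Request:
{"name": "jog_arm", "arguments": {"steps": [{"dp": [0.06,0.5,0],"turn": [0,0,0],"claw": 0},{"dp": [0.115,0.95,0],"turn": [0,0,-0.001],"claw": 0},{"dp": [0.115,0.95,0],"turn": [0,0,-0.001],"claw": 0},{"dp": [0.115,0.95,0],"turn": [0,0,-0.001],"claw": 0},{"dp": [0.115,0.95,-0.2],"turn": [0,0,-0.001],"claw": 0},{"dp": [0.115,0.95,-0.4],"turn": [0,0,-0.001],"claw": 0},{"dp": [0.115,0.95,-0.6],"turn": [0,0,-0.001],"claw": 0},{"dp": [0.115,0.95,-0.6],"turn": [0,0,-0.001],"claw": 0},{"dp": [0.115,0.95,-0.6],"turn": [0,0,-0.001],"claw": 0}]}}

```text
t: 8.22
ee_pos: [515.2, 205.5, 249.9]
orientation: [-1.568, 0.089, -0.085]
ft_force: [-0.2, -0.5, -1.3]
width: 13.9
```

```bash
python3 - <<'E'
from m import *
o=ctrl.get_obs(); print(o['t'],o['ee_pos'],cv2.Rodrigues(o['orientation'])[0].round(3).tolist())
grab('scene','s7'); grab('top','t7')
i=np.load('s7.npz')['img'][70:270,220:420]; cv2.imwrite('pics/s7z.png',cv2.resize(i,None,fx=3,fy=3,interpolation=2)[:,:,::-1])
E
```

```text
8.2167 [515.15314181 205.48030221 249.88676799] [[0.994, -0.002, 0.111], [-0.111, 0.001, 0.994], [-0.003, -1.0, 0.001]]
```

View pics/s7z.png

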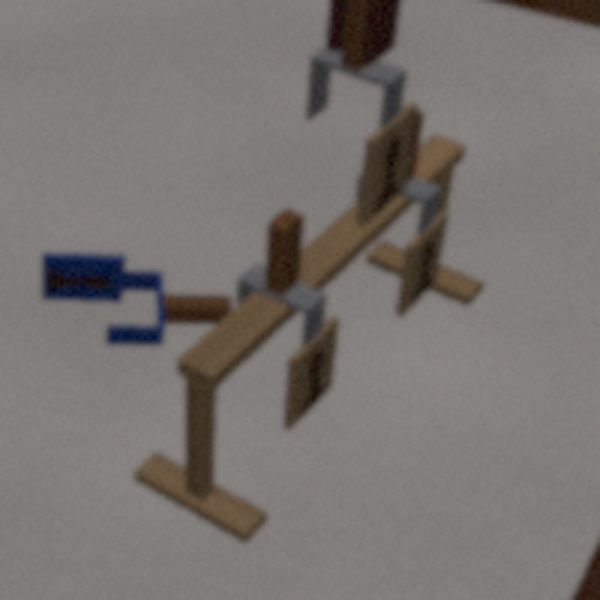

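Request:
{"name": "jog_arm", "arguments": {"steps": [{"dp": [0.008,0.028,-0.2],"turn": [0,-0.001,0.001],"claw": 0},{"dp": [0.008,0.028,-0.4],"turn": [0,-0.001,0.001],"claw": 0},{"dp": [0.008,0.028,-0.6],"turn": [0,-0.001,0.001],"claw": 0},{"dp": [0.008,0.028,-0.8],"turn": [0,-0.001,0.001],"claw": 0},{"dp": [0.008,0.028,-0.9],"turn": [0,-0.001,0.001],"claw": 0},{"dp": [0.008,0.028,-0.9],"turn": [0,-0.001,0.001],"claw": 0},{"dp": [0.008,0.028,-0.9],"turn": [0,-0.001,0.001],"claw": 0}]}}

```text
t: 8.9
ee_pos: [517.3, 208.7, 180.0]
orientation: [-1.566, 0.081, -0.087]
ft_force: [-0.5, -0.6, -0.7]
width: 14.0
```

```bash
python3 - <<'E'
from m import *
o=ctrl.get_obs(); print(o['t'],o['ee_pos'],o['ft_force'],cv2.Rodrigues(o['orientation'])[0].round(3).tolist())
grab('wrist','w8'); run('w8')
grab('scene','s8')
i=np.load('s8.npz')['img'][70:270,220:420]; cv2.imwrite('pics/s8z.png',cv2.resize(i,None,fx=3,fy=3,interpolation=2)[:,:,::-1])
E
```

```text
8.9 [517.25746575 208.66883234 180.01007565] [-0.45118307 -0.61300343 -0.6908764 ] [[0.994, 0.004, 0.107], [-0.107, 0.003, 0.994], [0.004, -1.0, 0.003]]
rail 8564 c [522.9 203.5] [290.5  41.8] 83.8 z [119.  120.1 121.2]
R bridge 0
R griptop 449 c [507.8 137.3] [15.9 13.9] 83.2 z [171.8 173.1 174. ]
R plate 0
L bridge 1652 c [524.2 280.2] [44.4 54.5] 56.5 z [122.  123.1 124.3]
L griptop 1092 c [523.1 278.4] [19.8 13.9] 84.0 z [171.5 173.  174. ]
L plate 455 c [548.4 275.4] [49.1  6.5] 83.4 z [47.9 94.5 96. ]
```

View pics/s8z.png

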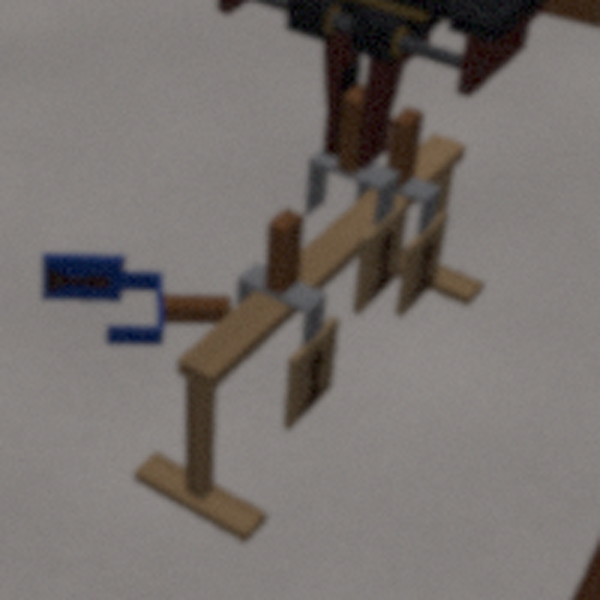

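View pics/w8.png

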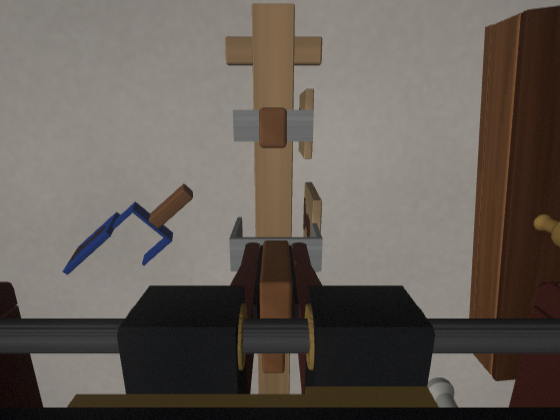

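Request:
{"name": "jog_arm", "arguments": {"steps": [{"dp": [-0.018,-0.012,0],"turn": [0,0.001,0],"claw": 0},{"dp": [-0.018,-0.012,-0.1],"turn": [0,0.001,0],"claw": 0},{"dp": [-0.018,-0.012,-0.2],"turn": [0,0.001,0],"claw": 0},{"dp": [-0.018,-0.012,-0.3],"turn": [0,0.001,0],"claw": 0},{"dp": [-0.018,-0.012,-0.4],"turn": [0,0.001,0],"claw": 0},{"dp": [-0.018,-0.012,-0.48],"turn": [0,0.001,0],"claw": 0},{"dp": [-0.018,-0.012,-0.55],"turn": [0,0.001,0],"claw": 0},{"dp": [-0.018,-0.012,-0.55],"turn": [0,0.001,0],"claw": 0},{"dp": [-0.018,-0.012,-0.55],"turn": [0,0.001,0],"claw": 0}]}}

```text
t: 9.75
ee_pos: [516.0, 207.9, 136.1]
orientation: [-1.566, 0.083, -0.085]
ft_force: [-0.2, 0.3, -0.7]
width: 14.0
```

```bash
python3 - <<'E'
from m import *
o=ctrl.get_obs(); print(o['t'],o['ee_pos'],o['ft_force'],cv2.Rodrigues(o['orientation'])[0].round(3).tolist())
grab('wrist','w9'); d,P,S=run('w9'); x,y,z=np.moveaxis(P-d['ee'],-1,0)
rect(P,(abs(x)<45)&(abs(y)<30)&(z>-20)&(z<3)&(S<50),'held bridge')
E
```

```text
9.75 [516.04991692 207.90150141 136.087995  ] [-0.23664987  0.29184472 -0.74728022] [[0.994, 0.002, 0.107], [-0.107, 0.003, 0.994], [0.001, -1.0, 0.003]]
rail 9482 c [523.4 219.2] [234.9  39. ] 83.8 z [119.  120.1 121.2]
R bridge 277 c [507.8 132.6] [13.3 29.1] 81.9 z [122.4 123.2 124.1]
R griptop 7
R plate 0
L bridge 2457 c [523.5 281.3] [27.6 52.2] 83.6 z [122.  123.1 124.2]
L griptop 1957 c [523.3 278.4] [20.1 13.7] 83.2 z [171.6 172.9 174.1]
L plate 716 c [548.6 275.5] [49.1  6.5] 83.6 z [48.8 94.5 96. ]
held bridge 1264 c [517.1 218.7] [41.2 52.2] 83.8 z [125.  127.8 129.2]
```

View pics/w9.png

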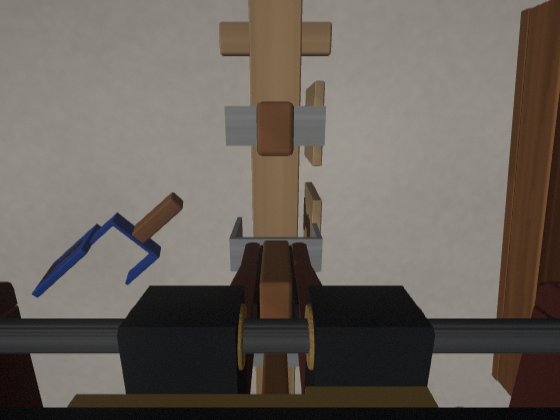

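Request:
{"name": "jog_arm", "arguments": {"steps": [{"dp": [0,0,-0.02],"turn": [0,0,0],"claw": 0},{"dp": [0,0,-0.04],"turn": [0,0,0],"claw": 0},{"dp": [0,0,-0.06],"turn": [0,0,0],"claw": 0},{"dp": [0,0,-0.07],"turn": [0,0,0],"claw": 0},{"dp": [0,0,-0.07],"turn": [0,0,0],"claw": 0},{"dp": [0,0,-0.07],"turn": [0,0,0],"claw": 0}]}}

```text
t: 10.3
ee_pos: [516.5, 208.1, 131.5]
orientation: [-1.565, 0.082, -0.086]
ft_force: [-1.9, -1.3, 5.6]
width: 13.9
```

```bash
python3 - <<'E'
from m import *
o=ctrl.get_obs(); print(o['t'],o['ee_pos'],o['ft_force'])
grab('wrist','w10'); d=dict(np.load('w10.npz'));P=world(d);S=cv2.cvtColor(d['img'],cv2.COLOR_RGB2HSV)[...,1]; x,y,z=np.moveaxis(P-d['ee'],-1,0)
rect(P,(abs(x)<45)&(abs(y)<15)&(z>-20)&(z<3)&(S<50),'held bridge')
E
```

```text
10.3 [516.5252376  208.10558859 131.49721211] [-1.91467119 -1.33864054  5.56525074]
held bridge 1262 c [516.5 209.6] [22.3 52.1] 83.6 z [119.9 123.2 124.7]
```

Contact: 5.6 N upward, and the bridge top at 123.2 mm matches the neighbours. Releasing.

Request:
{"name": "jog_arm", "arguments": {"steps": [{"dp": [0,0,0],"turn": [0,0,0],"claw": 0.22},{"dp": [0,0,0],"turn": [0,0,0],"claw": 0.28},{"dp": [0,0,0],"turn": [0,0,0],"claw": 0.35},{"dp": [0,0,0],"turn": [0,0,0],"claw": 0.42},{"dp": [0,0,0],"turn": [0,0,0],"claw": 0.5},{"dp": [0,0,0],"turn": [0,0,0],"claw": 0.5},{"dp": [0,0,0],"turn": [0,0,0],"claw": 0.5},{"dp": [0,0,0],"turn": [0,0,0],"claw": 0.5}]}}

```text
t: 11.02
ee_pos: [516.5, 208.1, 131.4]
orientation: [-1.565, 0.082, -0.086]
ft_force: [0.2, -0.1, 0.1]
width: 43.7
```

```bash
python3 - <<'E'
from m import *
o=ctrl.get_obs(); print(o['t'],o['ee_pos'],o['ft_force'],o['width'])
grab('wrist','w11'); d=dict(np.load('w11.npz'));P=world(d);S=cv2.cvtColor(d['img'],cv2.COLOR_RGB2HSV)[...,1]; x,y,z=np.moveaxis(P-d['ee'],-1,0)
rect(P,(abs(x)<45)&(abs(y)<15)&(z>-20)&(z<3)&(S<50),'held bridge')
E
```

```text
11.0167 [516.50735354 208.07977053 131.43368044] [ 0.23578887 -0.07570216  0.12420102] 43.69888686350602
held bridge 2137 c [516.4 208.2] [23.8 60.4] 84.6 z [121.6 123.2 124.9]
```

View pics/w11.png

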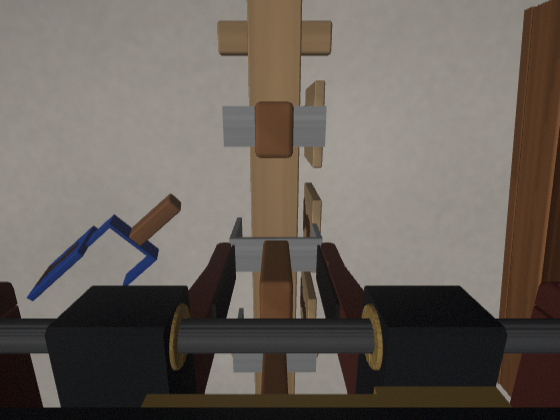

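The jaws are clear of the grip (275,275) and the tag is at rest. Next I'll lift straight up.

Request:
{"name": "jog_arm", "arguments": {"steps": [{"dp": [0,0,0.1],"turn": [0,0,0],"claw": 0.5},{"dp": [0,0,0.25],"turn": [0,0,0],"claw": 0.5},{"dp": [0,0,0.5],"turn": [0,0,0],"claw": 0.5},{"dp": [0,0,0.75],"turn": [0,0,0],"claw": 0.5},{"dp": [0,0,1],"turn": [0,0,0],"claw": 0.5},{"dp": [0,0,1],"turn": [0,0,0],"claw": 0.5}]}}

```text
t: 11.57
ee_pos: [519.0, 209.0, 216.6]
orientation: [-1.562, 0.076, -0.092]
ft_force: [0.4, 0.3, -0.1]
width: 44.0
```

Request:
{"name": "jog_arm", "arguments": {"steps": [{"dp": [0,0,0.5],"turn": [0,0,0],"claw": 0.5},{"dp": [0,0,1],"turn": [0,0,0],"claw": 0.5},{"dp": [0,0,1],"turn": [0,0,0],"claw": 0.5}]}}

```text
t: 11.82
ee_pos: [522.4, 210.4, 304.5]
orientation: [-1.557, 0.068, -0.1]
ft_force: [1.4, 0.4, 0.8]
width: 43.7
```

Request:
{"name": "jog_arm", "arguments": {"steps": [{"dp": [-0.1,-0.5,0],"turn": [0,0,0],"claw": 0.5},{"dp": [-0.1,-1,0],"turn": [0,0,0],"claw": 0.5},{"dp": [-0.1,-1,0],"turn": [0,0,0],"claw": 0.5},{"dp": [-0.1,-1,0],"turn": [0,0,0],"claw": 0.5},{"dp": [-0.1,-1,0],"turn": [0,0,0],"claw": 0.5}]}}

```text
t: 12.23
ee_pos: [514.5, 130.5, 304.7]
orientation: [-1.557, 0.068, -0.101]
ft_force: [0.3, 0.5, -0.0]
width: 43.9
```

```bash
python3 - <<'E'
from m import *
o=ctrl.get_obs(); print(o['t'],o['ee_pos'],o['ft_force'],o['width'])
grab('wrist','w12'); d,P,S=run('w12'); x,y,z=np.moveaxis(P,-1,0)
nr=(abs(x-516)<45)&(abs(y-209)<32)
rect(P,nr&(z>121.5)&(z<130)&(S<50),'M bridge');rect(P,nr&(z>165)&(z<180)&(S>80),'M griptop');rect(P,nr&(z>20)&(z<100)&(x>531)&(S>50),'M plate')
grab('scene','s12')
i=np.load('s12.npz')['img'][70:270,220:420]; cv2.imwrite('pics/s12z.png',cv2.resize(i,None,fx=3,fy=3,interpolation=2)[:,:,::-1])
E
```

```text
12.2333 [514.50952079 130.48526011 304.6682564 ] [ 0.32104713  0.50759326 -0.03829937] 43.88461492878276
rail 4401 c [519.4 181.2] [263.7  39.6] 83.8 z [118.9 120.1 121.4]
R bridge 661 c [507.6 139. ] [20.4 51.5] 83.8 z [121.8 123.2 124.4]
R griptop 325 c [508.1 139.3] [20.  13.1] 83.3 z [170.1 172.9 174.2]
R plate 188 c [533.  136.4] [50.1  5.9] 84.5 z [55.3 94.6 96.2]
L bridge 931 c [523.  278.5] [20.5 52. ] 84.0 z [121.5 123.  124.4]
L griptop 482 c [522.8 278.3] [20.3 13.2] 83.6 z [170.5 172.8 174.1]
L plate 253 c [548.4 275.6] [50.2  6.5] 84.0 z [42.  94.1 95.9]
M bridge 703 c [516.2 208.4] [19.6 51.9] 83.8 z [122.  123.1 124.4]
M griptop 359 c [515.8 208.2] [19.3 13. ] 83.6 z [171.6 172.8 174.3]
M plate 192 c [541.9 205.5] [48.7  6. ] 83.8 z [58.4 94.5 96. ]
```

View pics/s12z.png

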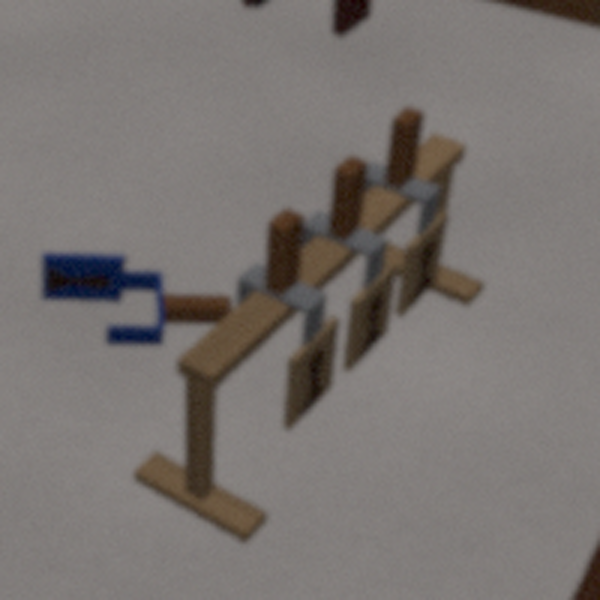

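View pics/w12.png

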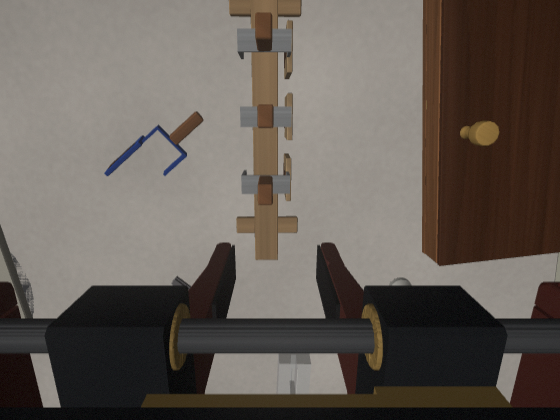

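All three tags hang evenly and square, and the robot is clear of them. I'm handing in.

```bash
python3 -c "
from workcell import ctrl
print(ctrl.close_job())"
```

```text
the job is handed in; nothing more can be done
None
```

I took the hooked tag out of the clear stand, hung it over the rail midway between the two neighbours, let go and backed away. I handed the job in at about 12.3 s.

- **Seating:** its bridge top is at 123.1 mm, against 123.0 and 123.2 mm for the neighbours. All three sit on the rail, whose top measures 120.1 mm.
- **Squareness:** it lies within about 0.5° of the rail.
- **Neighbours:** they have not moved, to within about 0.5 mm of their positions before the placing. The new tag's centre is about 0.5 mm from the middle of the gap.
- **Release:** the gripper is open and clear, and the reported force was about zero.

- **Disagreements:** the overhead and scene cameras put things 2 to 6 mm from where the wrist camera did, so I placed the tag by the wrist camera. While gripping, the arm was pushed about 3 mm in x with about 8 N, because the tag leaned slightly in its slot. That cleared once it was lifted.

No check failed.

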